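Clear the mosaic cutter and hold its lever level over it

TASK

Clear the two stone offcuts off the green mosaic cutter's base into the white waste tub. Then pick up the cutter's loose red lever at its balance point (the yellow band) and, without knocking it against the base, hold it level about 5 cm clear above the base's posts, its heavy head above the steel anvil and its eye above the pair of pivot posts, so that I can grease the pivot. Finish still holding it there, still and level, and leave everything else on the bench where it is.

Things in the scene. Friction and masses are not known exactly. Their poses are not given: they have to be found in the camera images.
- base: The cutter's fixed base: green plate 300 x 120 mm, 16 mm thick, bolted to the bench (place and yaw vary). Origin: centre of its underside, on the bench; x runs along its length from the anvil end (-x) to the pivot posts (+x); z up. The bed between anvil and posts (x from -88 to +107 mm) is flat, its top 16 mm above the bench.
- anvil (a point): Centre of the top of the steel anvil, a bright block 44 x 50 mm whose top is 46 mm above the bench; it is at x = -110 mm in the base's frame. Axes as the base's.
- pivot (a point): Point midway between the tops of the two green pivot posts (each 26 x 14 mm, centres 44 mm apart across the base, tops 62 mm above the bench); at x = +120 mm in the base's frame. Axes as the base's.
- lever: Loose red-painted cast lever (0.44 to 0.69 kg), 273 mm long, lying flat on the bench on one side of the base (left or right varies), the tub on the other. Head at -x: block 50 x 44 x 44 mm; bar 16 mm wide (y), from 10 to 36 mm above the underside; at +x a round eye, 36 mm across, 22 mm wide. Origin: on the underside's plane below the balance point; x along the bar from head to eye, z up.
- balance (a point): The balance point (centre of the bar under a yellow painted band 22 mm long): 23 mm above the underside, 77 mm from the head's centre and 153 mm from the eye's centre. The lever's only good grip: pinch the bar's 16 mm width here.
- head (a point): Centre of the head's underside, 77 mm from the balance point towards -x of the lever.
- eye (a point): Point on the underside's plane below the eye's centre, 153 mm from the balance point towards +x of the lever.
- offcut_red: Terracotta (orange-brown) stone offcut lying on the base's bed: block 34 x 24 mm (x, y), 20 mm high with a small lump on top to 27 mm; 45 g. Origin: centre of its underside. The side 24 mm across (y) is the one to pinch; its y stays within about 20 degrees of the base's y.
- offcut_blue: Blue stone offcut, the same shape and mass, lying on the same bed nearer the posts. Origin: centre of its underside.
- waste_tub: White open waste tub, 170 x 170 mm, 80 mm high, walls 4 mm, fixed to the bench, on the other side of the base from the lever. Origin: centre of its underside.
- waste_tub_in (a point): Centre of the waste tub's inner floor, 4 mm above the bench. Axes as the tub's.
- glue: Bystander: white glue bottle, 52 mm across, 110 mm high, beyond the base, a little left. Origin: centre of its foot.
- stone_pot: Bystander: white bowl of stones, 72 mm across, 45 mm high, between robot and base, on the left. Origin: centre of its foot.
- marble_block: Bystander: good marble block 75 x 45 x 30 mm, between robot and base, on the right. Origin: centre of its underside.
- brush: Bystander: brush lying on the bench at the left, near the robot. Origin: underside, near its middle.
- hammer: Bystander: hammer lying on the bench at the right, near the robot. Origin: underside, near its middle.

How it is judged (in metres and radians):
On the way, in this order (a step that is already met when the one before it is completed fails the run):
1. both offcuts lie in the waste tub, let go (x of offcut_red in the frame of waste_tub_in between -0.08 and 0.08 m and y of offcut_red in the frame of waste_tub_in between -0.08 and 0.08 m and z of offcut_red in the frame of waste_tub_in between -0.01 and 0.055 m and contact force between each of offcut_red, offcut_blue and the fingers below 0.1 N and x of offcut_blue in the frame of waste_tub_in between -0.08 and 0.08 m and y of offcut_blue in the frame of waste_tub_in between -0.08 and 0.08 m and z of offcut_blue in the frame of waste_tub_in between -0.01 and 0.055 m), for 0.2 s.
2. the lever is lifted by its balance point, level, at least 50 mm off the bench (height (world z) of lever above 0.05 m and angle between lever's own z axis and vertical below 0.1 rad and distance between the grasp point and balance below 0.035 m and contact force between lever and the fingers above 2 N), for 0.2 s.
At the end, for the whole second after the job is handed in: Both offcuts in the tub. Fingers alone hold the lever within 35 mm of its balance point; level within 0.1 rad, still; underside 20 to 90 mm above the post tops (82 to 152 mm above the bench); head within 28 mm of above the anvil's centre, eye within 28 mm of above the posts' middle (all of step 1 and angle between lever's own z axis and vertical below 0.1 rad and distance between the grasp point and balance below 0.035 m and contact force between lever and the fingers above 2 N and height (world z) of lever between 0.082 and 0.152 m and horizontal distance between head and anvil below 0.028 m and horizontal distance between eye and pivot below 0.028 m and linear speed of lever below 0.02 m/s and angular speed of lever below 0.15 rad/s and contact force between lever and base below 0.1 N); the arm keeps its last pose, push and grip.
It fails at once if the lever knocks against the base (contact force between lever and base above 2 N).
It fails at once if a bystander (glue, stone bowl, marble block, brush, hammer) is shifted by more than 25 mm (distance of any of glue, stone_pot, marble_block, brush, hammer from where it was at the start of the episode above 0.025 m).
It also fails if it takes over 72 s, if anything falls off the work surface, if the arm or the gripper's body presses on something with over 40 N, if the wrist force passes 120 N, or if a joint passes its speed limit or range.

ROBOT

A 6-joint arm with a two-finger parallel gripper is mounted at the origin on the work surface. World frame = base frame: x ahead of the robot, y to its left, z up, the work surface at z = 0. Lengths are in mm, angles in degrees, forces in N, time in s.
With the tool pointing down it reaches from about 350 to 850 mm from the base axis. Payload 8.1 kg.
Tool frame: the origin (TCP) lies at the very end of the fingers, on their centre line; the grasp point (between the pads) lies r.tcp_to_grasp behind it (r.tcp_to_grasp is the distance from the TCP to the grasp point, in mm); z points along the fingers, y is the line along which they close (so a half turn about z gives the same grasp; the last joint's range is limited). The gripper opens to 85 mm and grips with 20 to 120 N. Pads are 22 mm wide; open, the fingers measure 114 mm over their backs; the gripper's body (76 mm by 85 mm) begins 54 mm behind the grasp point. The pads swing forward as they close: fully open they stand 13 mm farther back than shut.
Start: joints at [-4.893, 7.471, 85.268, -0, 87.261, -4.893], TCP at [600.004, 0.022, 231.292] pointing down, gripper open.
Joint ranges: [-169.43, 169.43], [-51.17, 129.36], [1.28, 143.12], [-76.62, 256.62], [0, 156.53], [-152.29, 152.29]. Speed limits (degrees/s): [136.94, 136.94, 159.86, 180, 180, 180].

INTERFACE

Orientations are given as [roll, pitch, yaw] about the fixed x, y, z axes, in that order (R = Rz(yaw) Ry(pitch) Rx(roll)).
In Python, from bench import r gives the robot as it stands.
- The arm moves only by the shell command python3 -m handwheel 'ROWS' [OPENING] [FORCE]. ROWS is JSON, a list of rows, each a list of 4 numbers: the shift along the tool's x, y, z in m, then the turn about the tool's z in degrees. A call has 1 to 10 rows; each row shifts and turns the commanded pose from where the row before left it, along the tool's axes as they then stand; what a row does not reach is not made up. A row lasts 1/10 s, in which the tool goes at most 50 mm and 8.59 degrees, less where a joint would pass 70% of its speed; a pose out of reach is approached as far as the arm can. A call is refused whole if a number of a shift passes 0.05 or a number of a turn 8.59, either way. A call with a gripper value outside its range is refused whole. OPENING is the finger opening in m, from 0 to 0.0854, set as the call begins (- or left out, the last holds). The fingers move at their own pace and stop on an object; FORCE is the grip in N (left out, the last holds). Time passes only in rows, so rows that do not move let the fingers close. It gives the time, the measured TCP pose, the force, the opening and the grip force at its end, in the units of the state.
- r.sense(): the state, without advancing time (a new reading comes with each control period).
- r.snapshot(name): name is "scene" or "side" or "wrist"; returns the picture (480x640x3 uint8, red, green, blue); there is no depth.
- r.camera_params(name): a dict with "fx", "fy", "cx", "cy" (pixels), "R" (3x3) and "t" (3): a world point X has camera coordinates R X + t; the wrist camera has in their place "mount" (4x4, takes a point from camera to tool coordinates, whose origin is the TCP and whose axes are the flange's). Camera axes: x right, y down, z forward; pixel columns grow to the right and rows downward; lengths in mm; the calibration is good to about 2 mm. A picture is of the moment at which its call begins: read the wrist's pose just before it. camera_params takes no time and is no camera call.
- r.hand_in(): hands the job in; it is judged then, once.
The state is a dict: "time": time; "joint_pos": joint angles; "qd": joint speeds; "joint_efforts": joint torques, N m; "tool_pos": TCP position; "tcp_rot": TCP orientation; "ft_force": force on the tool from outside, world axes, zero at the start; "wrist_torque": the same for the moment, N m; "finger_gap": finger opening in mm; "grip_force": force on a finger pad.
Only numpy, scipy, OpenCV 4.12 (cv2) and the standard library are available. Lean on these libraries where they do the work, as an engineer would, in place of code of your own. Each camera call takes 0.05 s, during which the arm holds its last target. There are 200 camera calls.

## Working session

There is one attempt and no reset: what is moved stays moved. The work goes in short steps, Python scripts to look and compute and a shell command to move; the robot and the scene stay as the last step left them, time stands still between calls to the robot, and variables do not carry over. Pictures are saved under pics/ and viewed, at most 10 in all, crops included, and the job is handed in when it is done.

```bash
mkdir -p pics; ls; python3 - <<'E'
from bench import r
import cv2
s=r.sense();print(s['time'],s['tool_pos'],s['tcp_rot'],s['finger_gap'],r.tcp_to_grasp)
for n in ("scene","side","wrist"):
    im=r.snapshot(n);cv2.imwrite(f'pics/{n}0.png',im[:,:,::-1])
    print(n,r.camera_params(n))
a=cv2.imread('pics/scene0.png');b=cv2.imread('pics/wrist0.png')
E
```

```text
pics
0.0 [5.99446251e+02 7.70701992e-02 2.30237924e+02] [-1.79893647e+02 -8.86849197e-03  9.00009926e+01] 85.23794514077423 18.700000000000003
scene {'fx': 451.7013479536486, 'fy': 451.7013479536486, 'cx': 318.4436142502683, 'cy': 233.65143389712603, 'R': array([[ 0.13021607,  0.99148506, -0.0010773 ],
       [ 0.74872321, -0.09904527, -0.65544153],
       [-0.64996718,  0.08454242, -0.75524516]]), 't': array([ -67.84552392, -310.27724791, 1289.40483283])}
side {'fx': 469.91229563797395, 'fy': 469.91229563797395, 'cx': 318.8840897058314, 'cy': 236.5518834444555, 'R': array([[ 0.93121122, -0.36407924, -0.0170874 ],
       [-0.24204822, -0.58267882, -0.77582089],
       [ 0.27250381,  0.72658908, -0.63072179]]), 't': array([-443.1879123 ,  171.03781075, 1062.02926205])}
wrist {'fx': 391.8678069907399, 'fy': 391.8678069907399, 'cx': 315.33306115828105, 'cy': 241.96191333894853, 'mount': array([[-4.86052857e-05, -9.60313773e-01, -2.78921951e-01,
         6.96208022e+01],
       [ 9.99999996e-01, -2.46396294e-05, -8.94282787e-05,
         6.48659101e-02],
       [ 7.90066742e-05, -2.78921954e-01,  9.60313770e-01,
        -1.43625498e+02],
       [ 0.00000000e+00,  0.00000000e+00,  0.00000000e+00,
         1.00000000e+00]])}
```

View pics/scene0.png

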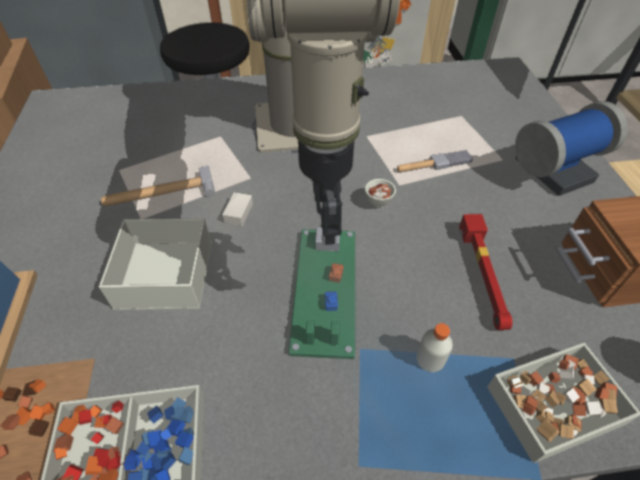

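View pics/wrist0.png

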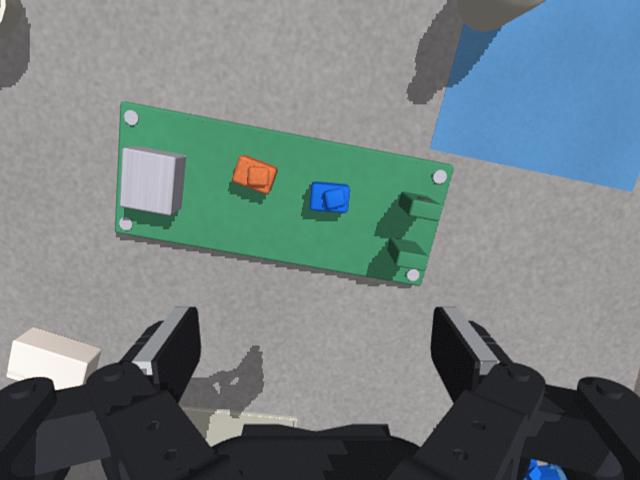

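The scene view shows the lever at +y (head ~(474,228), yellow band (484,252), eye (504,320)). The tub is at −y (155,265). The wrist view shows the base with the anvil at (152,180), the orange offcut at (255,174), the blue one at (330,197) and the posts at (415,225).

```bash
cat > h.py <<'E'
import numpy as np, cv2
from bench import r
from scipy.spatial.transform import Rotation as Ro
def snap(n,save=None):
    s=r.sense(); im=r.snapshot(n); p=r.camera_params(n)
    if save: cv2.imwrite(save,im[:,:,::-1])
    if n=='wrist':
        T=np.eye(4);T[:3,:3]=Ro.from_euler('xyz',s['tcp_rot'],degrees=True).as_matrix();T[:3,3]=s['tool_pos']
        T=T@p['mount'];Rw,c=T[:3,:3],T[:3,3]
    else: Rw=p['R'].T;c=-Rw@p['t']
    def cast(px,z):
        px=np.atleast_2d(np.array(px,float).reshape(-1,2))
        d=np.c_[(px[:,0]-p['cx'])/p['fx'],(px[:,1]-p['cy'])/p['fy'],np.ones(len(px))]@Rw.T
        return c[:2]+d[:,:2]*((z-c[2])/d[:,2])[:,None]
    return cv2.cvtColor(im,cv2.COLOR_RGB2HSV),cast,s
def blob(hsv,lo,hi,roi=None):
    m=cv2.inRange(hsv,np.array(lo),np.array(hi))
    if roi is not None:
        k=np.zeros_like(m);x0,x1,y0,y1=roi;k[y0:y1,x0:x1]=255;m&=k
    cs=cv2.findContours(m,cv2.RETR_EXTERNAL,cv2.CHAIN_APPROX_NONE)[0]
    return max(cs,key=cv2.contourArea)
def rect(pts):
    "centre, long side, short side, yaw of long axis (-90..90)"
    (c,(w,h),a)=cv2.minAreaRect(np.float32(pts))
    if w<h:w,h,a=h,w,a+90
    return np.round(c,1),round(w,1),round(h,1),round((a+90)%180-90,1)
E
python3 - <<'E'
from h import *
hsv,cast,s=snap('wrist')
g=blob(hsv,(65,100,120),(90,255,255),(100,470,90,300))
print('base',rect(cast(g,16)))
an=blob(hsv,(0,0,140),(180,70,255),(115,190,140,220));print('anvil46',rect(cast(an,46)))
for n,lo,hi in(('red',(3,140,120),(18,255,255)),('blue',(105,150,100),(125,255,255))):
    b=blob(hsv,lo,hi,(200,380,130,240)); print(n,rect(cast(b,36)),rect(cast(b,26)))
for cam in('scene','side'):
    hsv,cast,s=snap(cam,f'pics/{cam}1.png')
    if cam=='scene':
        l=blob(hsv,(0,150,80),(5,255,255),(440,530,200,340));print('lever',rect(cast(l,36)))
        y=blob(hsv,(20,120,120),(35,255,255),(440,530,200,340));print('band',rect(cast(y,36)))
        w=blob(hsv,(0,0,110),(180,60,255),(95,215,210,315));print('tub corners',cast([[122,222],[207,219],[203,285],[104,284]],80))
E
```

```text
base (array([566.7,   7.1]), 297.6, 118.1, -10.6)
anvil46 (array([461.8,  28.1]), 52.6, 49.7, 79.4)
red (array([546.9,  32.2]), 33.4, 24.7, -21.4) (array([545.3,  31.1]), 34.4, 25.4, -21.4)
blue (array([611.4,  12.2]), 33.3, 24.9, -5.0) (array([611.7,  10.5]), 34.3, 25.7, -5.0)
lever (array([637. , 332.5]), 164.4, 26.4, -9.3)
band (array([539.5, 342.9]), 17.3, 16.0, 82.5)
tub corners [[ 400.0313976  -394.42121228]
 [ 414.56669606 -220.07019447]
 [ 581.39082388 -222.38331026]
 [ 555.19184453 -403.73754352]]
```

View pics/side1.png

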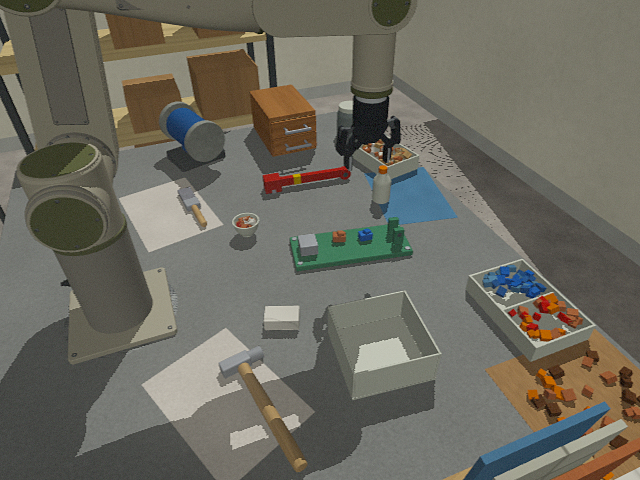

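Base centre is (567,7) at yaw −10.6°. The measured anvil is about 3 mm from where the base pose puts it (458.6,27), and the side view confirms the layout. I'll go over the red offcut and turn the tool to its pinch axis.

```bash
python3 -m handwheel '[[0.016,-0.0265,0,0],[0.016,-0.0265,0,0],[0,0,0.02,-8.58],[0,0,0.02,-8.58],[0,0,0.02,-8.58],[0,0,0.02,-8.58],[0,0,0.02,-8.58],[0,0,0,-8.58],[0,0,0,-8.58],[0,0,0,-8.58]]' 0.085 40
python3 -m handwheel '[[0,0,0,0],[0,0,0,0]]'
python3 - <<'E'
from h import *
hsv,cast,s=snap('wrist','pics/w2.png');print(s['tool_pos'],s['tcp_rot'])
for n,lo,hi in(('red',(3,140,120),(18,255,255)),('blue',(105,150,100),(125,255,255))):
    b=blob(hsv,lo,hi); print(n,rect(cast(b,36)),b.reshape(-1,2).mean(0))
E
```

```text
time: 1.3
tool_pos: [546.8, 32.0, 131.0]
tcp_rot: [-180.0, -0.0, 159.0]
ft_force: [-0.4, 0.9, 0.7]
finger_gap: 85.3
grip_force: 0.0
time: 1.5
tool_pos: [547.0, 32.0, 131.3]
tcp_rot: [-180.0, 0.0, 158.4]
ft_force: [0.4, 0.3, -0.1]
finger_gap: 85.2
grip_force: 0.0
[547.01990181  31.99972549 131.34325035] [-1.79999612e+02  3.68298775e-03  1.58374481e+02]
red (array([544.9,  31.4]), 34.3, 22.7, -20.9) [315.83536585 240.81097561]
blue (array([607.8,  12.1]), 40.2, 24.5, -5.2) [322.79113924 332.25949367]
```

Red is confirmed at (546,31.5), yaw −21°. Descending to grip it.

```bash
python3 -m handwheel '[[0.001,0,0.03,0],[0,0,0.03,0],[0,0,0.025,0],[0,0,0.015,0],[0,0,0.0115,0],[0,0,0,0],[0,0,0,0]]'
python3 -m handwheel '[[0,0,0,0],[0,0,0,0],[0,0,0,0],[0,0,0,0],[0,0,0,0],[0,0,0,0],[0,0,0,0],[0,0,0,0]]' 0.0 40
```

```text
time: 2.25
tool_pos: [546.8, 32.4, 20.6]
tcp_rot: [180.0, 0.1, 158.6]
ft_force: [0.2, 0.0, 0.2]
finger_gap: 84.8
grip_force: 0.0
time: 3.05
tool_pos: [546.6, 32.4, 20.3]
tcp_rot: [180.0, 0.1, 158.6]
ft_force: [0.1, -0.0, 5.5]
finger_gap: 23.6
grip_force: 40.5
```

```bash
python3 -m handwheel '[[0,0,-0.03,0],[0,0,-0.04,0],[0,0,-0.04,0],[-0.005,-0.035,-0.02,0],[-0.005,-0.035,0,0],[-0.005,-0.035,0,0],[-0.005,-0.035,0,0],[-0.005,-0.035,0,0],[-0.005,-0.035,0,0],[-0.005,-0.035,0,0]]'
python3 -m handwheel '[[-0.005,-0.035,0,0],[-0.005,-0.035,0,0],[-0.0035,-0.033,0,0],[0,0,0,0],[0,0,0,0]]'
python3 - <<'E'
from h import *
hsv,cast,s=snap('wrist','pics/w3.png');print(s['tool_pos'])
E
```

```text
time: 4.05
tool_pos: [488.6, -209.7, 149.3]
tcp_rot: [180.0, -0.0, 158.6]
ft_force: [0.7, 0.7, -0.5]
finger_gap: 23.0
grip_force: 39.8
time: 4.55
tool_pos: [463.9, -309.6, 149.1]
tcp_rot: [180.0, -0.1, 158.5]
ft_force: [-0.0, -0.1, -0.4]
finger_gap: 22.8
grip_force: 39.8
[ 463.93326028 -309.55224458  149.14569554]
```

View pics/w3.png

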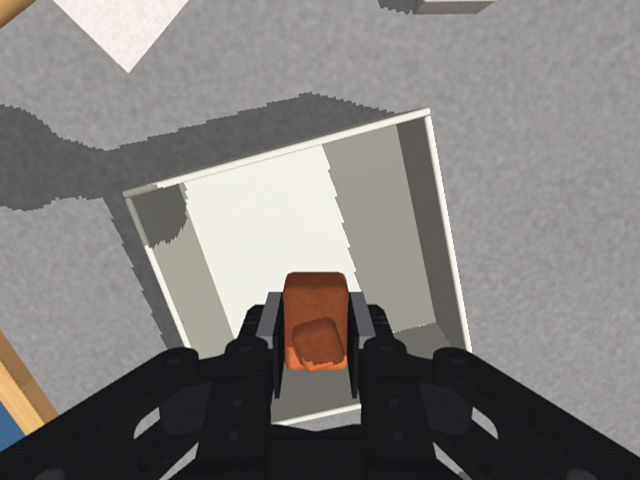

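The tub rim corners are at (125,193) and (430,110), with the far rim along (272,423)–(360,405). The offcut is held inside that outline. I'll cast the rim to place it exactly.

```bash
python3 - <<'E'
from h import *
hsv,cast,s=snap('wrist')
p=cast([[125,193],[430,110],[272,423],[360,405],[465,340]],80);print(p)
a,b,c=p[0],p[1],p[2]
u=(b-a)/np.linalg.norm(b-a);n=np.array([u[1],-u[0]]);n*=np.sign(n@(c-a))
ctr=(a+b)/2+n*85;q=s['tool_pos'][:2]-ctr
print(np.linalg.norm(b-a),n@(c-a),ctr,np.degrees(np.arctan2(u[1],u[0])),'tcp in tub',q@u,q@n)
E
```

```text
[[ 391.96082826 -393.16665766]
 [ 411.41047222 -225.79499544]
 [ 560.00620362 -377.90029057]
 [ 567.92439623 -319.75789149]
 [ 547.11692227 -244.37371119]]
168.49795834552648 165.15991453127768 [ 486.11748211 -319.29233853] 83.37159839610547 tcp in tub 7.903226508022706 -22.970334101501827
```

```bash
python3 -m handwheel '[[0,-0.004,0.03,0],[0,-0.004,0.035,0],[0,0,0.035,0],[0,0,0.02,0],[0,0,0,0],[0,0,0,0]]'
python3 -m handwheel '[[0,0,0,0],[0,0,0,0],[0,0,0,0],[0,0,0,0],[0,0,-0.03,0],[0,0,-0.04,0],[0,0,-0.04,0],[0,0,0,0]]' 0.05
```

```text
time: 5.25
tool_pos: [461.9, -315.9, 30.1]
tcp_rot: [180.0, -0.0, 158.7]
ft_force: [-0.2, 0.1, 0.4]
finger_gap: 23.3
grip_force: 39.8
time: 6.05
tool_pos: [465.0, -319.7, 147.4]
tcp_rot: [-179.8, 0.6, 158.6]
ft_force: [1.1, -0.6, 0.7]
finger_gap: 49.9
grip_force: 0.0
```

```bash
python3 -m handwheel '[[-0.002,0.04,0,0],[-0.002,0.04,0,0],[-0.002,0.04,0,0],[-0.002,0.04,0,0],[-0.002,0.04,0,0],[-0.002,0.04,0,0],[-0.002,0.04,0,0],[-0.002,0.04,0,0],[-0.003,0.04,0,-8.2],[0,0,0,-8.2]]' 0.085
python3 -m handwheel '[[0,0,0.015,0],[0,0,0,0],[0,0,0,0]]'
python3 - <<'E'
from h import *
hsv,cast,s=snap('wrist');print(s['tool_pos'],s['tcp_rot'])
b=blob(hsv,(105,150,100),(125,255,255)); print(rect(cast(b,36)),b.reshape(-1,2).mean(0))
E
```

```text
time: 7.05
tool_pos: [611.7, 16.1, 139.7]
tcp_rot: [179.9, 0.0, 175.6]
ft_force: [-0.5, 0.5, 1.3]
finger_gap: 85.1
grip_force: 0.0
time: 7.35
tool_pos: [609.2, 10.7, 123.3]
tcp_rot: [-180.0, -0.2, 174.8]
ft_force: [0.0, -0.6, 0.8]
finger_gap: 85.0
grip_force: 0.0
[609.18195306  10.69769135 123.29207505] [-1.79986769e+02 -1.51354260e-01  1.74777836e+02]
(array([609.3,  11.1]), 35.7, 23.3, -4.3) [318.12209302 247.8255814 ]
```

Centred on blue. Descending 103 mm and gripping.

```bash
python3 -m handwheel '[[0,0,0.03,0],[0,0,0.03,0],[0,0,0.025,0],[0,0,0.013,0],[0,0,0.005,0],[0,0,0,0],[0,0,0,0]]'
python3 -m handwheel '[[0,0,0,0],[0,0,0,0],[0,0,0,0],[0,0,0,0],[0,0,0,0],[0,0,0,0],[0,0,0,0],[0,0,0,0]]' 0.0 40
python3 -m handwheel '[[0,0,-0.03,0],[0,0,-0.04,0],[0,0,-0.04,0],[0,0,-0.02,0],[0,0,0,0]]'
```

```text
time: 8.1
tool_pos: [611.6, 11.3, 23.4]
tcp_rot: [180.0, 0.1, 175.0]
ft_force: [0.6, 0.3, 0.4]
finger_gap: 85.0
grip_force: 0.0
time: 8.9
tool_pos: [610.8, 11.5, 22.2]
tcp_rot: [-180.0, 0.0, 175.0]
ft_force: [0.8, 0.0, 4.8]
finger_gap: 23.0
grip_force: 40.3
time: 9.4
tool_pos: [612.8, 11.4, 156.0]
tcp_rot: [180.0, 0.4, 175.0]
ft_force: [0.9, 0.6, -0.8]
finger_gap: 23.2
grip_force: 39.7
```

```bash
python3 -m handwheel '[[0.008,-0.038,0,0],[0.008,-0.038,0,0],[0.008,-0.038,0,0],[0.008,-0.038,0,0],[0.008,-0.038,0,0],[0.008,-0.038,0,0],[0.007,-0.038,0,0],[0.007,-0.037,0,0],[0.007,-0.037,0,0],[0,0,0,0]]'
python3 -m handwheel '[[0,0,0.03,0],[0,0,0.035,0],[0,0,0.035,0],[0,0,0.018,0],[0,0,0,0],[0,0,0,0]]'
python3 -m handwheel '[[0,0,0,0],[0,0,0,0],[0,0,0,0],[0,0,0,0],[0,0,-0.03,0],[0,0,-0.04,0],[0,0,-0.04,0],[0,0,-0.03,0],[0,0,0,0]]' 0.05
python3 - <<'E'
from h import *
hsv,cast,s=snap('wrist','pics/w4.png');print(s['tool_pos'],s['tcp_rot'])
snap('side','pics/s4.png')
a=cv2.imread('pics/w4.png');b=cv2.imread('pics/s4.png')[250:430,290:470]
cv2.imwrite('pics/c4.png',cv2.resize(np.hstack([a,cv2.resize(b,(480,480))]),(800,343)))
E
```

```text
time: 10.4
tool_pos: [509.5, -324.8, 149.3]
tcp_rot: [180.0, -0.2, 174.8]
ft_force: [-0.2, 0.7, -0.8]
finger_gap: 23.0
grip_force: 39.7
time: 11.0
tool_pos: [511.7, -320.2, 32.8]
tcp_rot: [179.9, -0.1, 175.1]
ft_force: [-0.2, -0.0, -0.4]
finger_gap: 22.6
grip_force: 39.7
time: 11.9
tool_pos: [515.1, -323.4, 180.8]
tcp_rot: [-179.7, 0.5, 175.0]
ft_force: [0.7, -0.2, 1.5]
finger_gap: 50.2
grip_force: 0.0
[ 515.05384037 -323.37278831  180.7735774 ] [-179.6796429     0.51059673  175.04053951]
```

View pics/c4.png

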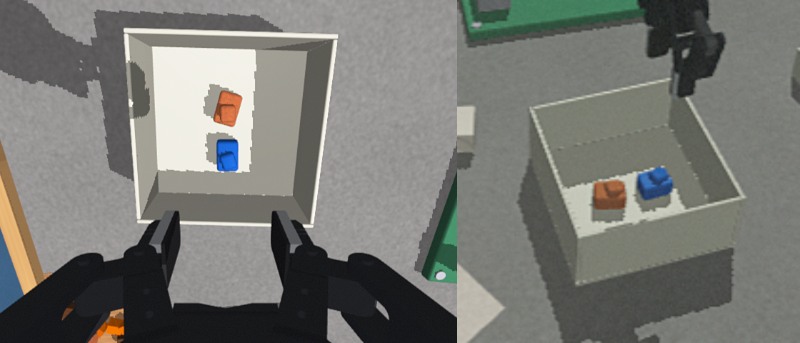

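Both offcuts lie in the tub, orange at (228,108) and blue at (228,155). Next, to the lever.

```bash
python3 -m handwheel '[[0.002,0.04,-0.015,0],[0.002,0.04,-0.015,0],[0.002,0.04,-0.015,0],[0.002,0.04,-0.015,0],[0.002,0.04,0,0],[0.002,0.04,0,0],[0.002,0.04,0,0],[0.002,0.04,0,0],[0.002,0.04,0,0],[0.002,0.04,0,0]]' 0.085
python3 -m handwheel '[[0.002,0.04,0,0],[0.002,0.04,0,0],[0.002,0.04,0,0],[0.002,0.04,0,0],[0.002,0.04,0,0],[0,0.04,0,0],[0,0.015,0,0],[0,0,0,0],[0,0,0,0]]'
python3 - <<'E'
from h import *
hsv,cast,s=snap('wrist','pics/w5.png');print(s['tool_pos'],s['tcp_rot'])
y=blob(hsv,(20,120,120),(35,255,255));print('band',rect(cast(y,36)),y.reshape(-1,2).mean(0))
for z in(36,):
    m=blob(hsv,(0,150,60),(6,255,255));print(rect(cast(m,z)))
E
```

```text
time: 13.0
tool_pos: [525.7, 80.5, 231.7]
tcp_rot: [-180.0, -0.2, 175.0]
ft_force: [0.9, -0.6, -0.1]
finger_gap: 85.1
grip_force: 0.0
time: 13.9
tool_pos: [538.5, 333.0, 232.3]
tcp_rot: [-179.9, -0.1, 175.1]
ft_force: [-0.1, -0.7, -0.2]
finger_gap: 84.9
grip_force: 0.0
[538.54338825 332.97848118 232.28129546] [-1.79890344e+02 -1.07872673e-01  1.75054776e+02]
band (array([539.2, 343. ]), 21.8, 17.0, -9.1) [328.38554217 211.34939759]
(array([482.5, 349.8]), 90.1, 44.3, -5.4)
```

View pics/w5.png

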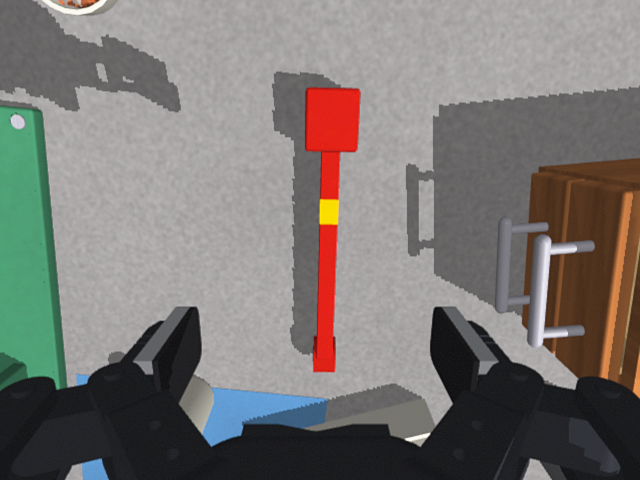

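The lever lies along the image: band centre at (328,211), bar centre running from (331,155) to (325,340), nothing near it within finger reach.

```bash
python3 - <<'E'
from h import *
hsv,cast,s=snap('wrist')
m=cv2.inRange(hsv,np.array((0,150,120)),np.array((6,255,255)))
px=[(np.nonzero(m[v])[0].mean(),v) for v in list(range(165,195,3))+list(range(230,325,5)) if m[v].any()]
P=cast(px,36);vx,vy,x0,y0=cv2.fitLine(np.float32(P),cv2.DIST_HUBER,0,.01,.01).ravel()
print('yaw',np.degrees(np.arctan(vy/vx)),'y at band',y0+(539.2-x0)*vy/vx)
E
```

```text
yaw -6.147227 y at band 342.9073
```

```bash
python3 -m handwheel '[[0,0.01,0.03,1.3],[0,0,0.04,0],[0,0,0.04,0],[0,0,0.03,0],[0,0,0.02,0],[0,0,0,0],[0,0,0,0],[0,0,0,0]]'
python3 - <<'E'
from h import *
hsv,cast,s=snap('wrist');print(s['tool_pos'],s['tcp_rot'])
y=blob(hsv,(20,120,120),(35,255,255));print('band',rect(cast(y,36)),y.reshape(-1,2).mean(0))
E
```

```text
time: 14.8
tool_pos: [541.4, 344.0, 76.2]
tcp_rot: [179.9, 0.2, 173.7]
ft_force: [-0.2, 0.2, -0.2]
finger_gap: 85.0
grip_force: 0.0
[541.38611533 343.97711495  76.20929514] [1.79894628e+02 1.62287296e-01 1.73697510e+02]
band (array([539.4, 343.1]), 22.3, 16.5, -7.0) [314.91724138 271.06896552]
```

```bash
python3 -m handwheel '[[0.001,-0.001,0.03,0],[0,0,0.02,0],[0,0,0.013,0],[0,0,0,0],[0,0,0,0],[0,0,0,0]]'
python3 -c "
from h import *
print(np.mean([r.sense()['tool_pos'] for _ in range(3)],0))"
```

```text
time: 15.45
tool_pos: [540.0, 343.7, 12.7]
tcp_rot: [179.9, 0.1, 173.7]
ft_force: [0.2, 0.7, -0.1]
finger_gap: 84.5
grip_force: 0.0
[540.02232312 343.67767301  12.68837257]
```

```bash
python3 -m handwheel '[[0.0005,-0.0005,0.006,0],[0,0,0,0],[0,0,0,0]]'
python3 -m handwheel '[[0,0,0,0],[0,0,0,0],[0,0,0,0],[0,0,0,0],[0,0,0,0],[0,0,0,0],[0,0,0,0],[0,0,0,0],[0,0,0,0],[0,0,0,0]]' 0.0 90
python3 -m handwheel '[[0,0,-0.005,0],[0,0,-0.01,0],[0,0,-0.02,0],[0,0,-0.025,0],[0,0,-0.025,0],[0,0,-0.025,0],[0,0,-0.02,0],[0,0,-0.01,0],[0,0,0,0],[0,0,0,0]]'
python3 - <<'E'
from h import *
hsv,cast,s=snap('wrist');print(s['tool_pos'],s['tcp_rot'],s['ft_force'],s['wrist_torque'])
snap('side','pics/s6.png');snap('wrist','pics/w6.png')
a=cv2.imread('pics/w6.png');b=cv2.imread('pics/s6.png')[60:300,220:460]
cv2.imwrite('pics/c6.png',cv2.resize(np.hstack([a,cv2.resize(b,(480,480))]),(800,343)))
E
```

```text
time: 15.75
tool_pos: [538.1, 342.5, 4.8]
tcp_rot: [-180.0, -0.0, 173.7]
ft_force: [-0.0, 0.4, -0.1]
finger_gap: 85.0
grip_force: 0.0
time: 16.75
tool_pos: [538.4, 342.9, 5.2]
tcp_rot: [180.0, 0.0, 173.7]
ft_force: [-0.5, 2.4, 5.2]
finger_gap: 14.7
grip_force: 89.0
time: 17.75
tool_pos: [537.6, 342.1, 143.6]
tcp_rot: [-179.9, -0.1, 173.7]
ft_force: [1.4, -0.6, -5.3]
finger_gap: 14.5
grip_force: 88.0
[537.62886836 342.1120788  143.5783678 ] [-1.79941299e+02 -7.72528543e-02  1.73734950e+02] [ 1.38627889 -0.60220924 -5.30090093] [-0.06274126  0.00034245  0.05799102]
```

View pics/c6.png

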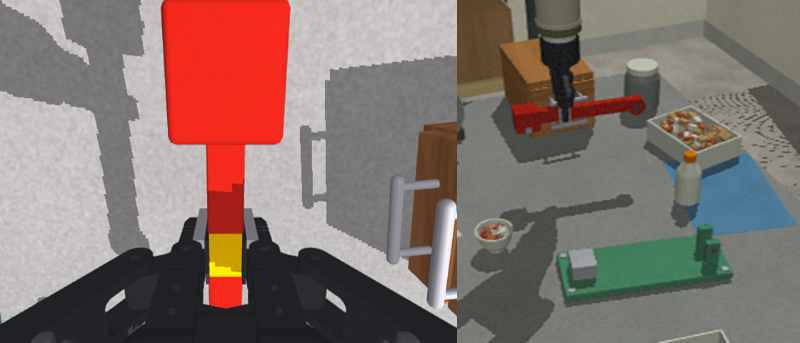

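The lever is held at the band and level. I'll raise it for clearance over the 110 mm glue bottle, then cross to above the base.

```bash
python3 -m handwheel '[[0,0,-0.015,0],[0,0,-0.02,0],[-0.001,-0.01,0,0],[-0.0024,-0.025,0,0],[-0.0024,-0.025,0,0],[-0.0024,-0.025,0,0],[-0.0024,-0.025,0,0],[-0.0024,-0.025,0,0],[-0.0024,-0.025,0,0],[-0.0024,-0.025,0,0]]'
python3 -m handwheel '[[-0.0024,-0.025,0,0],[-0.0024,-0.025,0,0],[-0.0024,-0.025,0,0],[-0.0024,-0.025,0,0],[-0.0024,-0.025,0,0],[-0.0024,-0.025,0,0],[0,0.007,0,2.1],[0,0,0,2.2],[0,0,0,0],[0,0,0,0]]'
python3 - <<'E'
from h import *
hsv,cast,s=snap('wrist','pics/w7.png');print(s['tool_pos'],s['tcp_rot'],s['finger_gap'],s['ft_force'])
snap('side','pics/s7.png');a=cv2.imread('pics/w7.png');b=cv2.imread('pics/s7.png')[90:330,220:460]
cv2.imwrite('pics/c7.png',cv2.resize(np.hstack([a,cv2.resize(b,(480,480))]),(800,343)))
E
```

```text
time: 18.9
tool_pos: [535.3, 155.0, 179.4]
tcp_rot: [-180.0, -0.0, 173.7]
ft_force: [-0.2, -0.0, -5.3]
finger_gap: 14.8
grip_force: 88.3
time: 19.9
tool_pos: [534.1, 12.6, 179.6]
tcp_rot: [-180.0, -0.0, 169.5]
ft_force: [-0.3, 0.2, -4.8]
finger_gap: 14.6
grip_force: 88.8
[534.12692399  12.63270699 179.5550894 ] [-1.79987242e+02 -1.41184070e-02  1.69494879e+02] 14.566548601360331 [-0.26354275  0.19752566 -4.81683551]
```

View pics/c7.png

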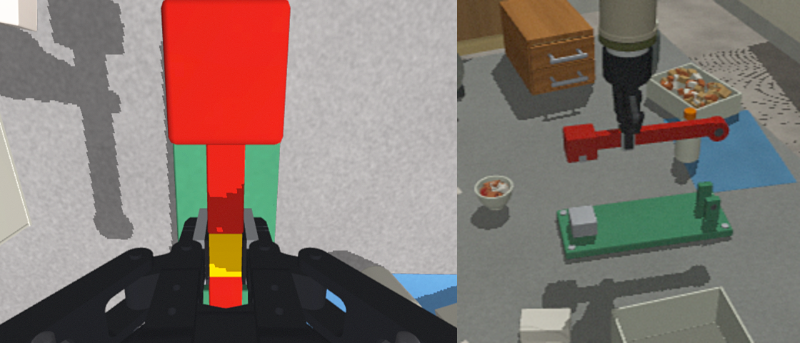

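The lever is above the base and lined up with it: in the wrist view the green plate shows evenly on both sides of the bar. Lowering to about 50 mm above the posts, then verifying.

```bash
python3 -m handwheel '[[0,0,0.015,0],[0,0,0.015,0],[0,0,0.015,0],[0,0,0.01,0],[0,0,0.007,0],[0,0,0,0],[0,0,0,0],[0,0,0,0],[0,0,0,0],[0,0,0,0]]'
python3 - <<'E'
from h import *
c,w=np.array([566.7,7.1]),np.radians(-10.6);u=np.array([np.cos(w),np.sin(w)])
print('anvil',c-110*u,'pivot',c+120*u)
for cam in('scene','side'):
    hsv,cast,s=snap(cam,f'pics/{cam}8.png')
    m=cv2.inRange(hsv,np.array((0,170,60)),np.array((6,255,255)));m[:, :230]=0;m[:,420:]=0;m[:200 if cam=='scene' else 100]=0;m[330:]=0
    cs=[k for k in cv2.findContours(m,cv2.RETR_EXTERNAL,cv2.CHAIN_APPROX_NONE)[0] if cv2.contourArea(k)>40]
    for k in cs: print(cam,cv2.boundingRect(k),'z135',rect(cast(k,135)))
print(s['time'],s['tool_pos'],s['tcp_rot'],s['ft_force'],s['grip_force'])
a=cv2.imread('pics/scene8.png')[180:380,240:440];b=cv2.imread('pics/side8.png')[120:320,250:450]
cv2.imwrite('pics/c8.png',cv2.resize(np.hstack([a,b]),(800,400)))
E
```

```text
time: 21.0
tool_pos: [534.9, 13.0, 118.4]
tcp_rot: [180.0, 0.1, 169.4]
ft_force: [-0.8, 0.2, -4.8]
finger_gap: 14.4
grip_force: 88.8
anvil [458.57711159  27.33464857] pivot [684.6522419  -14.97416207]
scene (323, 235, 7, 16) z135 (array([555.2,   9.7]), 35.8, 11.1, -7.9)
side (296, 198, 39, 27) z135 (array([479.4,  25.7]), 97.4, 94.2, 79.7)
side (345, 193, 62, 19) z135 (array([ 6.25e+02, -2.00e-01]), 153.9, 64.2, -17.0)
21.05 [534.75965263  12.93846311 118.29071294] [1.79998665e+02 4.84360512e-02 1.69440181e+02] [-0.12391667  0.75044131 -5.61768918] 88.82839322090149
```

View pics/c8.png

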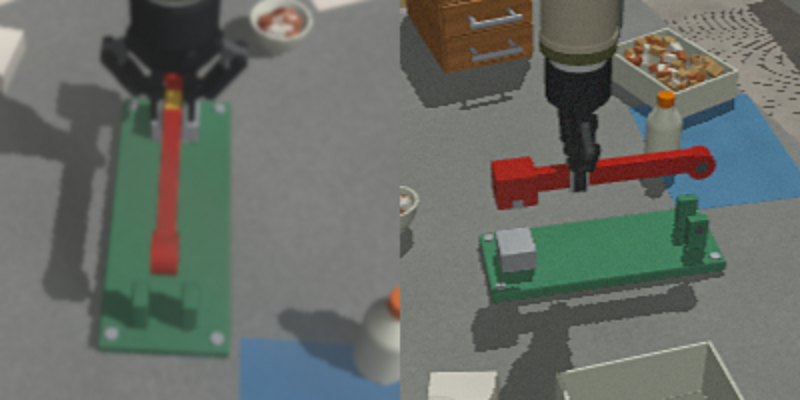

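The lever hangs level, head over the anvil and eye over the posts. I'll triangulate the eye from the side view (≈(401,201)) and the scene view as a last check.

```bash
python3 - <<'E'
from h import *
_,c1,_=snap('side');print('eye side-view face centre @136',c1([401.5,201.5],136),'hole near face is 11 mm toward -y')
_,c2,_=snap('scene');print('eye far end scene @136',c2([322.3,315],136),'@126',c2([322.3,315],126))
hsv,_,s=snap('wrist');print(s['qd'].round(2) if hasattr(s['qd'],'round') else s['qd'])
E
```

```text
eye side-view face centre @136 [[684.53424711 -25.41036549]] hole near face is 11 mm toward -y
eye far end scene @136 [[705.82869115 -17.86860396]] @126 [[699.94276499 -17.00784395]]
[0.06 0.09 0.12 0.01 0.06 0.04]
```

The eye is at about (686,−15) against the pivot at (685,−15). Handing in.

```bash
python3 -c "
from bench import r
print(r.hand_in())"
```

```text
the job is handed in; nothing more can be done
None
```

I put both offcuts in the waste tub and handed in the job with the lever held still and level by its yellow band, about 50 mm above the posts, head over the anvil and eye within about 2 mm of the pivot as measured; no verdict came back.

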